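# Roll a cartridge fuse into the tester and hold the dead-man paddle at half travel

## Task

Roll the cartridge fuse along the tester's deck, without lifting it, until it drops into the contact cradle against the stop wall. Then press the tester's spring-loaded dead-man paddle down to about half of its travel, never close to the bottom (that trips the tester), and finish while holding it there: do not let go of the paddle. Leave the paddle alone until the fuse is in the cradle, and leave the things standing round the tester where they are.

Things in the scene. Friction and masses are not known exactly. Their poses are not given: they have to be found in the camera images.
- tester: Fuse tester, a low grey box 110 mm (its x) by 210 mm (its y), fixed on the desk. Origin: centre of its underside, on the desk; z up. Its +y half is a level deck for the fuse, the contact cradle is in the middle (a groove along x at y = 0), a black stop wall stands behind it (face at y = -14.5 mm, top 44.5 mm above the desk), and the paddle is in the -y part.
- deck (a point): Centre of the top of the level grey deck, 22 mm above the desk; axes as the tester's. The deck reaches 46 mm either way along y: to the cradle on the -y side, to a lip 3 mm high at its outer, open +y end. Two steel fences along y, 85 mm apart and 6 mm above the deck, guide the fuse's ends.
- cradle (a point): Where the fuse's centre lies when seated: in the middle of the contact cradle, 29.5 mm above the desk (7.5 mm above the deck); axes as the tester's. The cradle is a groove along x, 20 mm wide, between the deck's edge and a sill of the same height, with brass straps. The stop wall's face is 14.5 mm to -y from here.
- fuse_center (a point): Centre of the loose cartridge fuse: pale cylinder with cream-gold end caps, 75 mm long, 25 mm diameter (the middle 22), 0.05 to 0.1 kg. Its y axis is its long axis; x and z turn as it rolls, z is up at the start. It starts lying across the deck, long axis nearly along the tester's x, 35 to 65 mm to +y of the cradle. Pushed to -y it rolls and drops 5 mm into the groove.
- paddle_pad (a point): Point on top of the black ribbed paddle where it is to be pressed: middle of its width, 70 mm from the hinge, 14 mm from its free front edge; moves with the paddle. The paddle is a plate 84 mm long, 34 mm wide, 6 mm thick. Released, it rises by 0.30 rad towards its free end and the pad is 66 mm above the desk; fully down it is level.
- hinge (a point): Middle of the paddle's hinge line (along the tester's y), 42 mm above the desk, fixed to the tester; the paddle reaches from here to the tester's -x, towards the robot.
- paddle (a joint): Angle of the paddle, rad: 0 released, 0.30 fully down. The pad sinks 10.5 mm at half travel (0.15), 21 mm at full. The spring takes about 4 N at the pad to begin, 8 N at half travel, 12 N at the bottom, and brings it back when released. Wanted 0.15 (0.10 to 0.20 is good); beyond 0.26 it trips.
- tape_roll: Bystander: black tape roll, 70 mm diameter, 19 mm high, lying on the desk. Origin: centre of its underside.
- spare_relay: Bystander: relay, 30 x 36 x 61 mm, standing on the desk. Origin: centre of its underside.
- small_tape: Bystander: grey tape roll, 62 mm diameter, 19 mm high, lying on the desk. Origin: centre of its underside.

How it is judged:
On the way, in this order (a step that is already met when the one before it is completed fails the run):
1. the fuse has been rolled: it has turned by more than 1 rad about its long axis (angle between fuse_center's own z axis and vertical above 1 rad).
2. the fuse lies in the cradle (x of fuse_center in the frame of cradle between -0.008 and 0.008 m and y of fuse_center in the frame of cradle between -0.003 and 0.003 m and z of fuse_center in the frame of cradle between -0.002 and 0.002 m and angle between the y axis of fuse_center and the x axis of cradle, either way round below 0.1 rad), for 0.2 s.
3. the paddle is held at half travel (value of joint paddle between 0.1 and 0.2 rad), for 0.5 s.
At the end, for the whole second after the job is handed in: Fuse at rest in the cradle (centre within 3 mm across the groove, 8 mm along it, 2 mm in height; axis within 0.1 rad), and the fingers press the paddle with more than 3 N, holding it still between 0.10 and 0.20 rad through the last second (all of step 2 and all of step 3 and linear speed of fuse below 0.02 m/s and velocity of joint paddle between -0.1 and 0.1 rad/s and contact force between the fingers and paddle above 3 N); the arm keeps its last pose, push and grip.
It fails at once if the fuse is lifted off the deck (centre more than 10 mm above its rolling height) (z of fuse_center in the frame of tester above 0.0445 m).
It fails at once if the fuse falls off the tester (height (world z) of fuse_center below 0.022 m).
It fails at once if the paddle is pressed while the fuse is not in the cradle (value of joint paddle above 0.05 rad and not (x of fuse_center in the frame of cradle between -0.008 and 0.008 m and y of fuse_center in the frame of cradle between -0.003 and 0.003 m and z of fuse_center in the frame of cradle between -0.002 and 0.002 m and angle between the y axis of fuse_center and the x axis of cradle, either way round below 0.1 rad)).
It fails at once if the paddle is pressed close to the bottom and trips (value of joint paddle above 0.26 rad).
It fails at once if a bystander is moved by more than 20 mm (distance of any of tape_roll, spare_relay, small_tape from where it was at the start of the episode above 0.02 m).
It also fails if it takes over 42 s, if anything falls off the work surface, if the arm or the gripper's body presses on something with over 40 N, if the wrist force passes 120 N, or if a joint passes its speed limit or range.

## Robot

A 7-joint arm with a two-finger parallel gripper is mounted at the origin on a cart in front of the work surface, level with it; the furniture and walls round the work are solid. World frame = base frame: x ahead of the robot, y to its left, z up, the work surface at z = 0. Lengths are in m, angles in rad, forces in N, time in s.
With the tool pointing down it reaches from about 0.425 to 0.925 m from the base axis. Payload 6.8 kg.
Tool frame: the origin (TCP) lies midway between the tips of the shut fingers; the grasp point (between the pads) lies 19 mm behind it; z points along the fingers, y is the line along which they close (so a half turn about z gives the same grasp; the last joint's range is limited). The gripper opens to 85 mm and grips with 20 to 120 N. Pads are 22 mm wide; open, the fingers measure 114 mm over their backs; the gripper's body (76 mm by 85 mm) begins 54 mm behind the grasp point. The pads swing forward as they close: fully open they stand 13 mm farther back than shut.
Start: joints at [1.168, 0.477, 0.022, 1.555, -0.011, 1.109, -0.083], TCP at [0.196, -0.646, 0.231] pointing down, gripper open.
Joint ranges: [-2.96, 2.96], [-0.34, 2.1], [-1.41, 1.46], [0.24, 2.44], [-1.37, 4.51], [0.17, 1.92], [-2.96, 2.96]. Speed limits (rad/s): [2.39, 2.39, 3.14, 3.14, 3.14, 3.14, 3.14].

## Interface

Orientations are given as a unit quaternion [w, x, y, z].
In Python, from station import bot, eyes, ticket gives the robot as it stands.
- The arm moves only by the shell command python3 -m crank 'ROWS' [FORCE]. ROWS is text: rows parted by semicolons, each of 7 numbers parted by spaces: the shift along the tool's x, y, z in units of 0.5 m (1.0 is 0.5 m), then the turn, a rotation vector about the tool's x, y, z in units of 180 degrees (1.0 is 180 degrees), then the closure, from 0 (fully open) to 1 (shut). A call has 1 to 20 rows; each row is the pose to reach, as a shift and turn from the pose commanded when the call began, along the tool's axes at that moment, turning the shorter way round; what a row does not reach only later rows make up. A row lasts 1/10 s, in which the tool goes at most 50 mm and 8.59 degrees, less where a joint would pass 70% of its speed; a pose out of reach is approached as far as the arm can. A call with a number of a shift or a turn outside -1 to 1 is refused whole. A call with a gripper value outside its range is refused whole. The fingers move at their own pace and stop on an object; FORCE is the grip in N (left out, the last holds). Time passes only in rows, so rows that repeat a pose let the fingers close. It gives the time, the measured TCP pose, the force, the opening and the grip force at its end, in the units of the state.
- bot.get_obs(): the state, without advancing time (a new reading comes with each control period).
- eyes.read_camera(name): name is "scene" or "top" or "wrist"; returns a dict with "image" (480x640x3 uint8, red, green, blue), "K" (3x3 intrinsics, pixels), "R" (3x3) and "t" (3): a world point X has camera coordinates R X + t. Camera axes: x right, y down, z forward; pixel columns grow to the right and rows downward; lengths in m; the calibration is good to about 2 mm. A picture is of the moment at which its call begins. There is no depth.
- ticket.hand_in(): hands the job in; it is judged then, once.
The state is a dict: "t": time; "q": joint angles; "joint_vel": joint speeds; "joint_torque": joint torques, N m; "eef_pos": TCP position; "tool_rot": TCP orientation; "contact_force": force on the tool from outside, world axes, zero at the start; "torque": the same for the moment, N m; "gripper_width": opening from 0.0 (shut) to 1.0 (fully open); "grasp_force": force on a finger pad.
Only numpy, scipy, OpenCV 4.12 (cv2) and the standard library are available. Lean on these libraries where they do the work, as an engineer would, in place of code of your own. Each camera call takes 0.05 s, during which the arm holds its last target. There are 200 camera calls.

## Working session

There is one attempt and no reset: what is moved stays moved. The work goes in short steps, Python scripts to look and compute and a shell command to move; the robot and the scene stay as the last step left them, time stands still between calls to the robot, and variables do not carry over. Pictures are saved under pics/ and viewed, at most 10 in all, crops included, and the job is handed in when it is done.

```bash
mkdir -p pics; ls; python3 - <<'E'
from station import bot,eyes
import cv2,numpy as np
o=bot.get_obs();print(o['t'],o['eef_pos'],o['tool_rot'],o['contact_force'],o['gripper_width'])
for n in ['top','scene']:
    c=eyes.read_camera(n);cv2.imwrite(f'pics/{n}0.png',c['image'][:,:,::-1]);print(n,c['K'].tolist(),c['R'].tolist(),c['t'].tolist())
    np.savez(f'{n}0.npz',**c)
E
```

```text
pics
0.0 [ 0.19593379 -0.64532074  0.23032386] [-8.93672216e-04  9.89154569e-01  1.46875461e-01 -1.95300037e-04] [-0.76570859  0.04518312  0.23984966] 0.9984295401184806
top [[483.85668842272577, 0.0, 318.1581712276938], [0.0, 483.85668842272577, 238.31113070388184], [0.0, 0.0, 1.0]] [[0.009450356150738982, -0.9997402468928036, 0.02073956391393981], [-0.995079272342109, -0.011447982289180788, -0.09841842031147298], [0.09863028198136388, -0.019707421044439323, -0.9949289849190511]] [0.14192321230926705, 0.5054390813727885, 0.8936485290355138]
scene [[487.32972823326793, 0.0, 326.3210192507258], [0.0, 487.32972823326793, 243.02933118183248], [0.0, 0.0, 1.0]] [[-0.7803935986002933, -0.6252885902411698, 0.00010088555292385951], [-0.48870322637583496, 0.6098270952011486, -0.6239231286692128], [0.3900704908007446, -0.48695491872732927, -0.7814857128148452]] [0.49749772216733945, 0.18911086251160966, 0.7642554583521242]
```

View pics/top0.png

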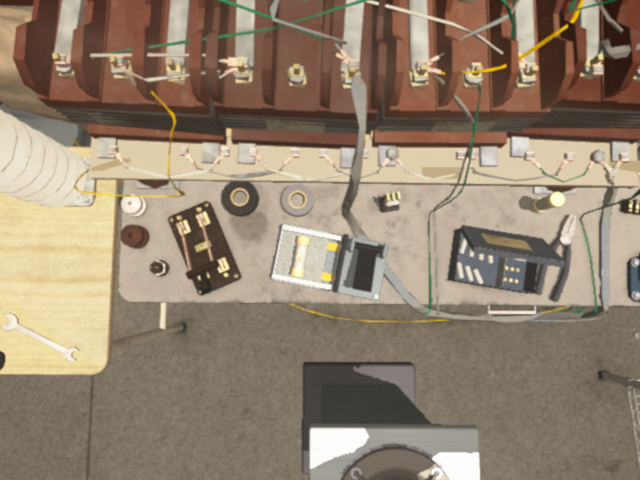

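View pics/scene0.png

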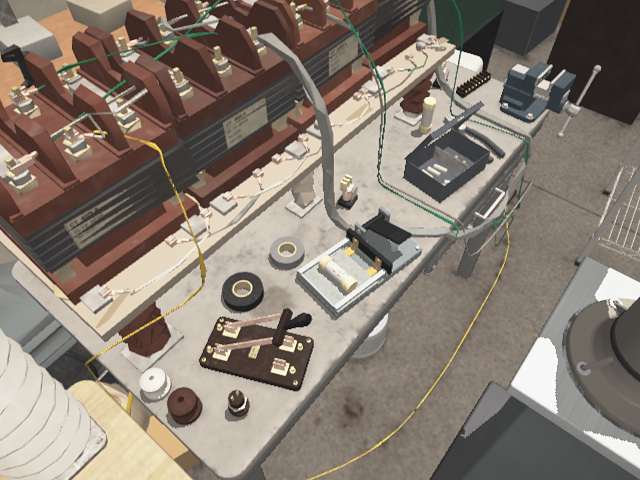

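The top view shows the tester at about (272–388, 225–298). The fuse is at (300,257), the paddle at (367,268), the tapes at (240,198) and (297,200), and the relay at (390,201). I'll zoom in next.

```bash
python3 - <<'E'
import cv2,numpy as np
t=cv2.imread('pics/top0.png')[210:310,260:400];s=cv2.imread('pics/scene0.png')[200:320,285:430]
a=cv2.resize(t,None,fx=5,fy=5,interpolation=cv2.INTER_CUBIC);b=cv2.resize(s,None,fx=5,fy=5,interpolation=cv2.INTER_CUBIC)
cv2.imwrite('pics/topc.png',a);cv2.imwrite('pics/scenec.png',b)
E
```

```text
(no output)
```

View pics/topc.png

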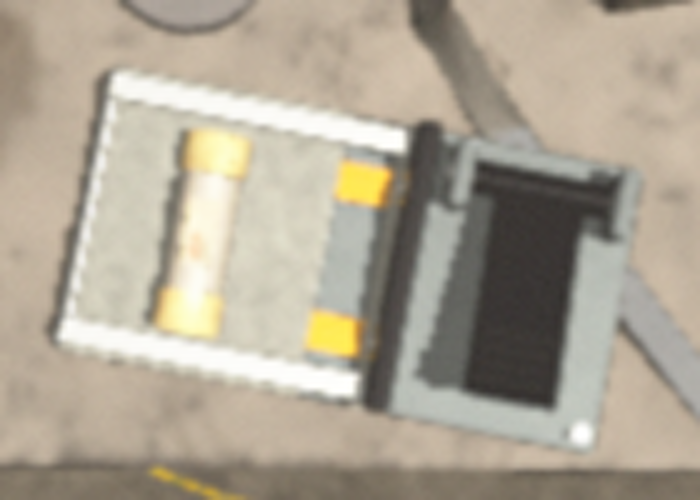

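View pics/scenec.png

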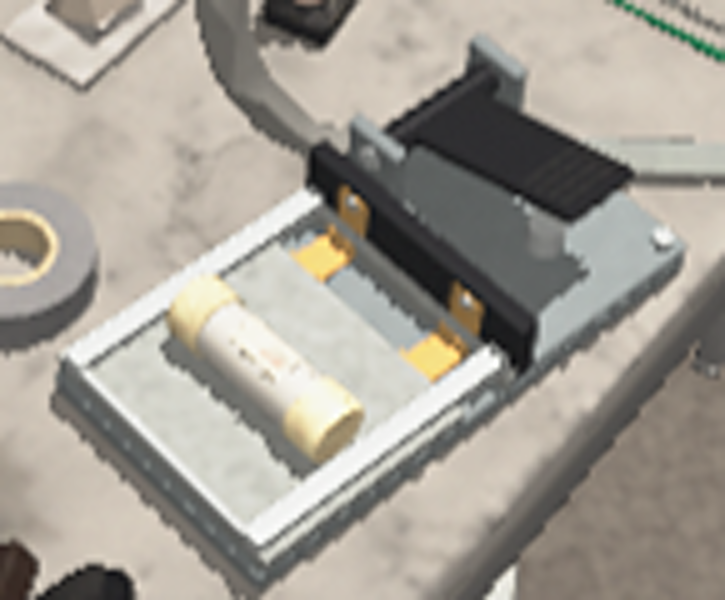

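The crops show a fuse centre at crop pixel (202,232). The fence ends are at (110,72) and (60,342), and the stop wall top runs from (428,122) to (375,410). The paddle's free edge runs from (465,388) to (555,408).

```bash
cat > h.py <<'E'
import numpy as np
def ray(c,u,v,z):
    R,t,K=c['R'],c['t'],c['K'];C=-R.T@t;d=R.T@np.linalg.inv(K)@[u,v,1.];return C+d*(z-C[2])/d[2]
E
python3 - <<'E'
import numpy as np
from h import ray
t=dict(np.load('top0.npz'));s=dict(np.load('scene0.npz'))
T=lambda u,v,z:ray(t,260+u/5-.4,210+v/5-.4,z)
S=lambda u,v,z:ray(s,285+u/5-.4,200+v/5-.4,z)
P={}
for n,f,u,v,z in [('farL',T,110,72,.028),('nearL',T,60,342,.028),('farR',T,637,170,.022),('nearR',T,597,450,.022),
 ('wallfar',T,428,122,.0445),('wallnear',T,375,410,.0445),('fuseA',T,218,140,.0345),('fuseB',T,187,325,.0345),
 ('edgeL',T,465,388,.067),('edgeR',T,555,408,.067),('hinge',T,548,185,.042),
 ('SfarL',S,65,360,.028),('SnearL',S,258,530,.028),('Swallfar',S,318,150,.0445),('Swallnear',S,528,325,.0445),('SnearR',S,685,250,.022),('SfuseA',S,205,300,.0345),('SfuseB',S,325,415,.0345),('SedgeL',S,572,218,.067),('SedgeR',S,633,174,.067)]:
    P[n]=f(u,v,z);print(n,P[n].round(4))
def an(a,b): d=P[a]-P[b];return np.degrees(np.arctan2(d[1],d[0])).round(2),np.linalg.norm(d).round(4)
for a,b in [('farL','nearL'),('farR','nearR'),('wallfar','wallnear'),('fuseA','fuseB'),('SfarL','SnearL'),('Swallfar','Swallnear'),('farL','farR'),('nearL','nearR'),('edgeR','edgeL')]: print(a,b,an(a,b))
E
```

```text
farL [0.5298 0.2166 0.028 ]
nearL [0.428  0.2335 0.028 ]
farR [0.4955 0.0161 0.022 ]
nearR [0.3896 0.0317 0.022 ]
wallfar [0.5105 0.0975 0.0445]
wallnear [0.404  0.1166 0.0445]
fuseA [0.5038 0.1754 0.0345]
fuseB [0.4347 0.1861 0.0345]
edgeL [0.4124 0.0856 0.067 ]
edgeR [0.4056 0.0533 0.067 ]
hinge [0.4877 0.0526 0.042 ]
SfarL [0.5248 0.2198 0.028 ]
SnearL [0.431  0.2319 0.028 ]
Swallfar [0.5059 0.1012 0.0445]
Swallnear [0.4032 0.1187 0.0445]
SnearR [0.3852 0.0405 0.022 ]
SfuseA [0.5002 0.1733 0.0345]
SfuseB [0.4387 0.1857 0.0345]
SedgeL [0.4094 0.087  0.067 ]
SedgeR [0.4037 0.0575 0.067 ]
farL nearL (np.float64(-9.44), np.float64(0.1032))
farR nearR (np.float64(-8.37), np.float64(0.107))
wallfar wallnear (np.float64(-10.14), np.float64(0.1081))
fuseA fuseB (np.float64(-8.75), np.float64(0.07))
SfarL SnearL (np.float64(-7.3), np.float64(0.0945))
Swallfar Swallnear (np.float64(-9.65), np.float64(0.1042))
farL farR (np.float64(80.27), np.float64(0.2035))
nearL nearR (np.float64(79.23), np.float64(0.2055))
edgeR edgeL (np.float64(-101.93), np.float64(0.033))
```

```bash
r=".668 -.518 0 0 0 -.352 .53"; python3 -m crank '.668 -.518 0 0 0 -.352 .53;.668 -.518 0 0 0 -.352 .53;.668 -.518 0 0 0 -.352 .53;.668 -.518 0 0 0 -.352 .53;.668 -.518 0 0 0 -.352 .53;.668 -.518 0 0 0 -.352 .53;.668 -.518 0 0 0 -.352 .53;.668 -.518 0 0 0 -.352 .53;.668 -.518 0 0 0 -.352 .53;.668 -.518 0 0 0 -.352 .53;.668 -.518 0 0 0 -.352 .53;.668 -.518 0 0 0 -.352 .53'; cat > st.py <<'E'
from station import bot
import numpy as np
from scipy.spatial.transform import Rotation as Ro
o=bot.get_obs();q=np.array(o['tool_rot']);M=Ro.from_quat(q[[1,2,3,0]]).as_matrix()
C=np.array([.4605,.1245,0]);a=np.radians(-9.6);A=np.array([[np.cos(a),np.sin(a),0],[-np.sin(a),np.cos(a),0],[0,0,1]])
p=np.array(o['eef_pos'])
print('t',o['t'],'p',p.round(4),'q',np.round(o['q'],2),'F',np.round(o['contact_force'],1),'w',round(o['gripper_width'],3))
print('tester-frame tcp',(A@(p-C)).round(4));print('tool axes in tester frame (cols)\n',(A@M).round(3))
import sys
if len(sys.argv)>3:
    g=C+A.T@np.array([float(x) for x in sys.argv[1:4]])
    Rt=A.T@np.array([[0,1,0],[1,0,0],[0,0,-1]]).astype(float)
    print('shift units',(M.T@(g-p)/.5).round(4),'turn',(Ro.from_matrix(M.T@Rt).as_rotvec()/np.pi).round(4))
E
python3 st.py 0 .087 .15
```

```text
t: 1.3
eef_pos: [0.4394, -0.3024, 0.231]
tool_rot: [-0.0, 0.765, 0.644, -0.0]
contact_force: [-0.4, -0.2, 0.1]
gripper_width: 0.47
grasp_force: 0.0
t 1.3 p [ 0.4394 -0.3024  0.231 ] q [ 0.79  0.27 -0.36  1.87  0.11  1.02  0.21] F [-0.4 -0.2  0.1] w 0.47
tester-frame tcp [ 0.0504 -0.4245  0.231 ]
tool axes in tester frame (cols)
 [[ 0.005  1.    -0.001]
 [ 1.    -0.005 -0.   ]
 [-0.    -0.001 -1.   ]]
shift units [ 1.0225 -0.1057  0.1616] turn [-0.0003  0.0001 -0.0016]
```

```bash
python3 -m crank '1 -.105 .1 0 0 0 .53;1 -.105 .1 0 0 0 .53;1 -.105 .1 0 0 0 .53;1 -.105 .1 0 0 0 .53;1 -.105 .1 0 0 0 .53;1 -.105 .1 0 0 0 .53;1 -.105 .1 0 0 0 .53;1 -.105 .1 0 0 0 .53;1 -.105 .1 0 0 0 .53;1 -.105 .1 0 0 0 .53;1 -.105 .1 0 0 0 .53;1 -.105 .1 0 0 0 .53;1 -.105 .1 0 0 0 .53;1 -.105 .1 0 0 0 .53'; python3 st.py 0 .087 .1
python3 - <<'E'
from station import eyes
import cv2,numpy as np
c=eyes.read_camera('wrist');cv2.imwrite('pics/w1.png',c['image'][:,:,::-1]);np.savez('w1.npz',**c)
E
```

```text
t: 2.7
eef_pos: [0.474, 0.198, 0.1812]
tool_rot: [0.001, 0.766, 0.643, -0.0]
contact_force: [-0.4, -0.9, -0.0]
gripper_width: 0.472
grasp_force: 0.0
t 2.7 p [0.474  0.198  0.1812] q [ 0.02  0.34 -0.64  1.95  0.25  0.93 -0.93] F [-0.4 -0.9 -0. ] w 0.472
tester-frame tcp [0.001  0.0748 0.1812]
tool axes in tester frame (cols)
 [[ 0.006  1.     0.   ]
 [ 1.    -0.006 -0.001]
 [-0.001  0.    -1.   ]]
shift units [ 0.0247 -0.0022  0.1623] turn [ 0.0001  0.0004 -0.002 ]
```

View pics/w1.png

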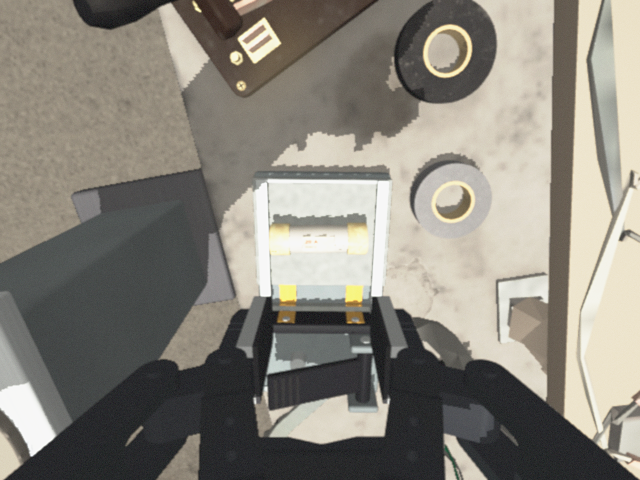

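The wrist view has the tester square to the tool. The fuse spans (270–368, 238), the fence tops end at (256,180) and (389,180), the straps are near row 295, and the paddle's free edge is at (270, 372–405).

```bash
python3 - <<'E'
import numpy as np
from h import ray
c=dict(np.load('w1.npz'));C=np.array([.4605,.1245,0]);a=np.radians(-9.6);A=np.array([[np.cos(a),np.sin(a),0],[-np.sin(a),np.cos(a),0],[0,0,1]])
for n,u,v,z in [('endL(exp -55?,105)',256,180,.028),('endR',389,180,.028),('fuseL(-37.5)',270,238,.0345),('fuseR',368,238,.0345),('deckedge y=10',320,284,.022),('fenceL y~0 outer',257,295,.028),('fenceR',387,295,.028),('padL',270,375,.067),('padR',270,405,.067)]:
    print(n,(A@(ray(c,u,v,z)-C)).round(4))
E
```

```text
endL(exp -55?,105) [-0.0484  0.1019  0.028 ]
endR [0.0538 0.1011 0.028 ]
fuseL(-37.5) [-0.039   0.0569  0.0345]
fuseR [0.0383 0.0563 0.0345]
deckedge y=10 [-0.      0.0105  0.022 ]
fenceL y~0 outer [-0.0535  0.0036  0.028 ]
fenceR [0.0568 0.0027 0.028 ]
padL [-0.0402 -0.0472  0.067 ]
padR [-0.0417 -0.0767  0.067 ]
```

```bash
python3 -m crank '.028 -.002 .1 0 0 -.002 .53;.028 -.002 .15 0 0 -.002 .53;.028 -.002 .2 0 0 -.002 .53;.028 -.002 .24 0 0 -.002 .53;.028 -.002 .27 0 0 -.002 .53;.028 -.002 .29 0 0 -.002 .53;.028 -.002 .304 0 0 -.002 .53;.028 -.002 .304 0 0 -.002 .53;.028 -.002 .304 0 0 -.002 .53'; python3 st.py 0 .025 .029
python3 - <<'E'
from station import eyes
import cv2,numpy as np
c=eyes.read_camera('scene');w=eyes.read_camera('wrist')
i=cv2.resize(c['image'][170:320,260:420,::-1],(512,480),interpolation=cv2.INTER_CUBIC)
j=w['image'][150:480,180:460,::-1];j=cv2.resize(j,(280*480//330,480)) 
cv2.imwrite('pics/s2.png',np.hstack([i,j])[:,:800])
E
```

```text
t: 3.65
eef_pos: [0.4752, 0.2148, 0.0299]
tool_rot: [0.0, 0.763, 0.647, 0.0]
contact_force: [0.3, 0.2, 0.1]
gripper_width: 0.467
grasp_force: 0.0
t 3.65 p [0.4752 0.2148 0.0299] q [-0.13  0.57 -0.52  2.04  0.47  0.65 -1.13] F [0.3 0.2 0.1] w 0.467
tester-frame tcp [-0.0005  0.0915  0.0299]
tool axes in tester frame (cols)
 [[-0.004  1.     0.001]
 [ 1.     0.004  0.001]
 [ 0.     0.001 -1.   ]]
shift units [-0.133   0.0006  0.0016] turn [ 0.0003 -0.0002  0.0011]
```

View pics/s2.png

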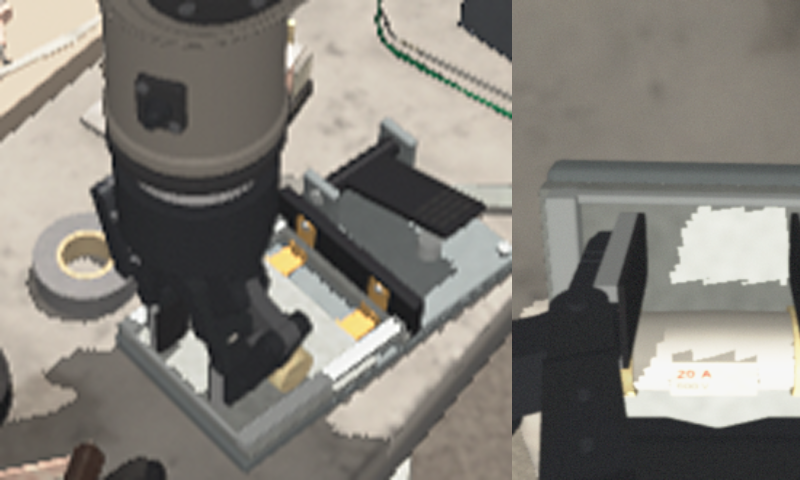

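The fingers are inside the fences, on the +y side of the fuse. Now the slow push.

```bash
python3 -m crank '-.008 0 0 0 0 0 .53;-.016 0 0 0 0 0 .53;-.021 0 0 0 0 0 .53;-.026 0 0 0 0 0 .53;-.031 0 0 0 0 0 .53;-.036 0 0 0 0 0 .53;-.041 0 0 0 0 0 .53;-.046 0 0 0 0 0 .53;-.051 0 0 0 0 0 .53;-.056 0 0 0 0 0 .53;-.061 0 0 0 0 0 .53;-.066 0 0 0 0 0 .53;-.071 0 0 0 0 0 .53;-.076 0 0 0 0 0 .53;-.081 0 0 0 0 0 .53;-.086 0 0 0 0 0 .53;-.091 0 0 0 0 0 .53;-.096 0 0 0 0 0 .53' ; python3 st.py 0 .027 .029
python3 - <<'E'
from station import eyes
import cv2,numpy as np
c=eyes.read_camera('scene');w=eyes.read_camera('wrist')
i=cv2.resize(c['image'][170:320,260:420,::-1],(440,412),interpolation=cv2.INTER_CUBIC)
j=cv2.resize(w['image'][150:480,180:460,::-1],(350,412)) 
cv2.imwrite('pics/s3.png',np.hstack([i,j]))
E
```

```text
t: 5.55
eef_pos: [0.467, 0.167, 0.0293]
tool_rot: [0.0, 0.763, 0.647, 0.0]
contact_force: [-0.0, 0.0, 1.0]
gripper_width: 0.469
grasp_force: 0.0
t 5.55 p [0.467  0.167  0.0293] q [-0.04  0.54 -0.53  2.1   0.47  0.61 -1.06] F [-0.  0.  1.] w 0.469
tester-frame tcp [-0.0007  0.043   0.0293]
tool axes in tester frame (cols)
 [[-0.004  1.     0.   ]
 [ 1.     0.004  0.   ]
 [ 0.     0.    -1.   ]]
shift units [-0.032   0.0013  0.0006] turn [ 0.     -0.      0.0012]
```

View pics/s3.png

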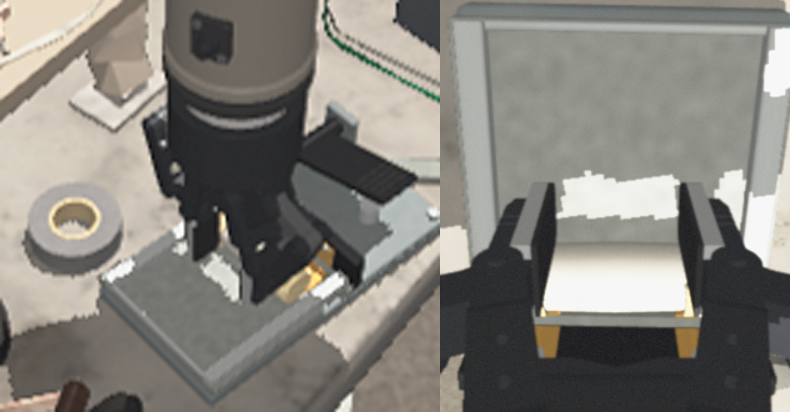

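The fuse has rolled (its label is out of sight) and is near the groove. I'll finish the push, then back off and rise.

```bash
python3 -m crank '-.005 0 0 0 0 0 .53;-.01 0 0 0 0 0 .53;-.015 0 0 0 0 0 .53;-.02 0 0 0 0 0 .53;-.025 0 0 0 0 0 .53;-.03 0 0 0 0 0 .53;-.034 0 0 0 0 0 .53;-.034 0 0 0 0 0 .53;-.034 0 0 0 0 0 .53'; python3 st.py; python3 -m crank '.01 0 0 0 0 0 .53;.02 0 0 0 0 0 .53;.03 0 0 0 0 0 .53;.04 0 0 0 0 0 .53;.04 0 -.08 0 0 0 .53;.04 0 -.16 0 0 0 .53;.04 0 -.24 0 0 0 .53;.04 0 -.3 0 0 0 .53;.04 0 -.3 0 0 0 .53'; python3 st.py -.020 -.062 .09
python3 - <<'E'
from station import eyes
import cv2,numpy as np
w=eyes.read_camera('wrist');np.savez('w4.npz',**w)
c=eyes.read_camera('scene')
cv2.imwrite('pics/s4.png',np.hstack([cv2.resize(c['image'][170:320,260:420,::-1],(440,412),interpolation=cv2.INTER_CUBIC),cv2.resize(w['image'][150:480,180:460,::-1],(350,412))]))
E
```

```text
t: 6.55
eef_pos: [0.4642, 0.1505, 0.0293]
tool_rot: [0.0, 0.763, 0.647, 0.0]
contact_force: [0.3, -0.1, 0.4]
gripper_width: 0.467
grasp_force: 0.0
t 6.55 p [0.4642 0.1505 0.0293] q [-0.01  0.54 -0.53  2.12  0.47  0.6  -1.03] F [ 0.3 -0.1  0.4] w 0.467
tester-frame tcp [-0.0007  0.0262  0.0293]
tool axes in tester frame (cols)
 [[-0.004  1.     0.   ]
 [ 1.     0.004  0.   ]
 [ 0.     0.    -1.   ]]
t: 7.45
eef_pos: [0.4699, 0.172, 0.1835]
tool_rot: [0.002, 0.763, 0.647, 0.004]
contact_force: [0.3, 0.2, -0.1]
gripper_width: 0.469
grasp_force: 0.0
t 7.45 p [0.4699 0.172  0.1835] q [ 0.09  0.31 -0.67  1.99  0.25  0.91 -0.87] F [ 0.3  0.2 -0.1] w 0.469
tester-frame tcp [0.0013 0.0484 0.1835]
tool axes in tester frame (cols)
 [[-0.004  1.     0.007]
 [ 1.     0.004  0.004]
 [ 0.004  0.007 -1.   ]]
shift units [-0.2213 -0.0448  0.1859] turn [ 0.0022 -0.0012  0.0012]
```

View pics/s4.png

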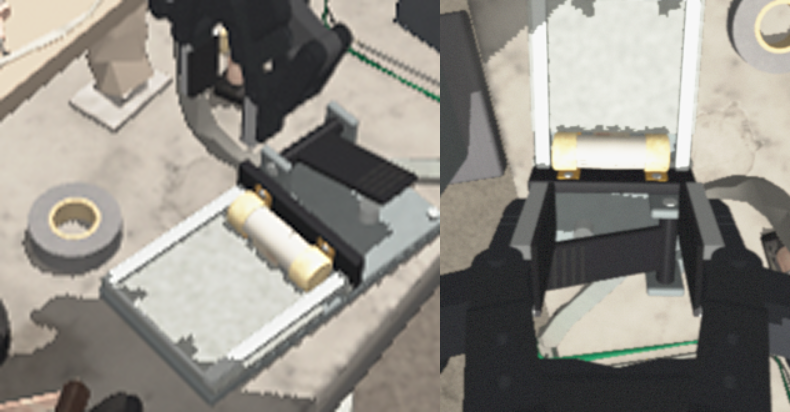

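The fuse looks seated against the wall, with ends at about (270,270) and (364,270) in full-frame pixels. I'll check the position and height across two views while going over the paddle with the gripper shut.

```bash
python3 - <<'E'
import numpy as np
from h import ray
c=dict(np.load('w4.npz'));C=np.array([.4605,.1245,0]);a=np.radians(-9.6);A=np.array([[np.cos(a),np.sin(a),0],[-np.sin(a),np.cos(a),0],[0,0,1]])
for u,v in [(270.4,270),(364,270)]: print((A@(ray(c,u,v,.0295)-C)).round(4))
E
python3 -m crank '-.05 -.01 0 0 0 0 1;-.1 -.025 .02 .002 -.001 0 1;-.15 -.044 .06 .002 -.001 0 1;-.2 -.044 .12 .002 -.001 0 1;-.221 -.044 .18 .002 -.001 0 1;-.221 -.044 .186 .002 -.001 0 1;-.221 -.044 .186 .002 -.001 0 1;-.221 -.044 .186 .002 -.001 0 1;-.221 -.044 .186 .002 -.001 0 1'; python3 st.py -.020 -.062 .07
python3 - <<'E'
from station import eyes
import cv2,numpy as np
w=eyes.read_camera('wrist');c=eyes.read_camera('scene')
cv2.imwrite('pics/s5.png',np.hstack([cv2.resize(c['image'][170:320,260:420,::-1],(440,412),interpolation=cv2.INTER_CUBIC),cv2.resize(w['image'][150:480,180:460,::-1],(350,412))]))
E
```

```text
[-0.0392  0.0005  0.0295]
[0.0387 0.0004 0.0295]
t: 8.45
eef_pos: [0.4288, 0.066, 0.0874]
tool_rot: [-0.001, 0.762, 0.647, -0.002]
contact_force: [0.1, 0.0, 0.5]
gripper_width: 0.002
grasp_force: 0.0
t 8.45 p [0.4288 0.066  0.0874] q [ 0.22  0.36 -0.59  2.2   0.33  0.67 -0.77] F [0.1 0.  0.5] w 0.002
tester-frame tcp [-0.0215 -0.063   0.0874]
tool axes in tester frame (cols)
 [[-0.005  1.    -0.004]
 [ 1.     0.005 -0.002]
 [-0.002 -0.004 -1.   ]]
shift units [0.002  0.0031 0.0347] turn [-0.0013  0.0007  0.0016]
```

View pics/s5.png

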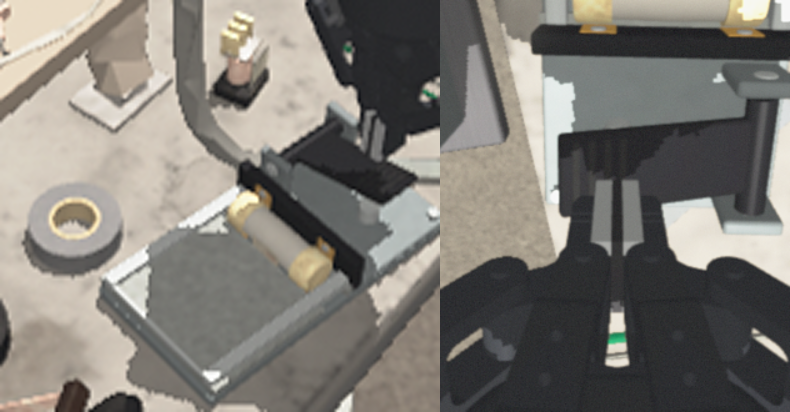

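The fuse is seated (x ≈ 0, y ≈ 0.5 mm) and the shut fingers are over the paddle pad. Next I lower them in small steps, watching the force.

```bash
python3 -m crank '0 0 .02 0 0 0 1;0 0 .034 0 0 0 1;0 0 .04 0 0 0 1;0 0 .044 0 0 0 1;0 0 .048 0 0 0 1;0 0 .048 0 0 0 1;0 0 .048 0 0 0 1'; python3 st.py
```

```text
t: 9.25
eef_pos: [0.4275, 0.0648, 0.0624]
tool_rot: [-0.001, 0.763, 0.647, -0.003]
contact_force: [-2.0, -0.8, 6.8]
gripper_width: 0.0
grasp_force: 2.5
t 9.25 p [0.4275 0.0648 0.0624] q [ 0.19  0.41 -0.56  2.22  0.38  0.61 -0.82] F [-2.  -0.8  6.8] w 0.0
tester-frame tcp [-0.0226 -0.0644  0.0624]
tool axes in tester frame (cols)
 [[-0.004  1.    -0.006]
 [ 1.     0.004 -0.003]
 [-0.003 -0.006 -1.   ]]
```

```bash
python3 -m crank '0 0 .003 0 0 0 1;0 0 .006 0 0 0 1;0 0 .009 0 0 0 1;0 0 .009 0 0 0 1;0 0 .009 0 0 0 1'; python3 st.py
python3 - <<'E'
from station import eyes,bot
import cv2,numpy as np
c=eyes.read_camera('scene');np.savez('s6.npz',**c);w=eyes.read_camera('wrist')
print(np.round(bot.get_obs()['contact_force'],1))
cv2.imwrite('pics/s6.png',np.hstack([cv2.resize(c['image'][200:260,350:420,::-1],(490,420),interpolation=cv2.INTER_CUBIC),cv2.resize(w['image'][150:480,180:460,::-1],(300,420))]))
E
```

```text
t: 9.75
eef_pos: [0.4272, 0.0649, 0.058]
tool_rot: [-0.001, 0.763, 0.647, -0.004]
contact_force: [-3.5, -0.1, 7.7]
gripper_width: -0.0
grasp_force: 3.5
t 9.75 p [0.4272 0.0649 0.058 ] q [ 0.18  0.42 -0.56  2.22  0.39  0.6  -0.83] F [-3.5 -0.1  7.7] w -0.0
tester-frame tcp [-0.0229 -0.0643  0.058 ]
tool axes in tester frame (cols)
 [[-0.004  1.    -0.007]
 [ 1.     0.004 -0.004]
 [-0.004 -0.007 -1.   ]]
[-3.2  1.1  6.7]
```

View pics/s6.png

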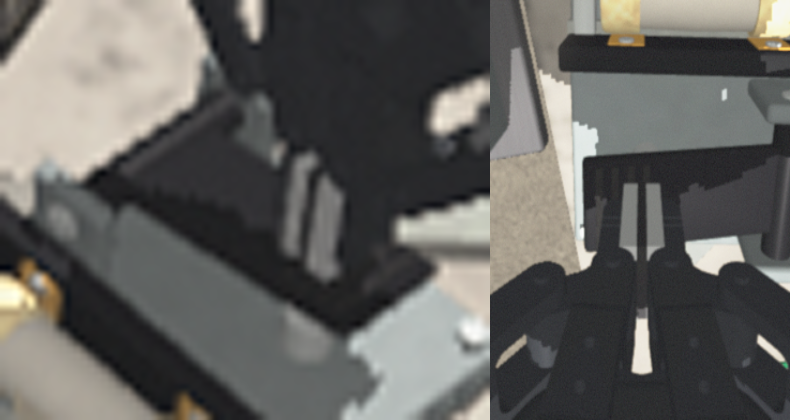

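```bash
python3 - <<'E'
import numpy as np
c=dict(np.load('s6.npz'));C=np.array([.4605,.1245,0]);a=np.radians(-9.6);A=np.array([[np.cos(a),np.sin(a),0],[-np.sin(a),np.cos(a),0],[0,0,1]])
for th in [0,.05,.1,.15,.2,.25]:
    f=.3-th;r=[]
    for y in (-.045,-.079):
      for h in (.003,-.003):
        X=C+A.T@np.array([.0384-.084*np.cos(f)-h*np.sin(f),y,.042+.084*np.sin(f)+h*np.cos(f)])
        p=c['K']@(c['R']@X+c['t']);r+=list((p[:2]/p[2]).round(1))
    print(th,r)
a0=np.load('scene0.npz')['image'];a1=c['image']
for n,i in(('0',a0),('1',a1)):
    g=i.astype(int).sum(2)
    for u in (397,400,402,405,408,410): print(n,u,[(v,g[v,u]) for v in range(234,252)])
E
```

```text
0 [np.float64(398.3), np.float64(241.9), np.float64(397.2), np.float64(243.4), np.float64(411.8), np.float64(231.7), np.float64(410.6), np.float64(233.2)]
0.05 [np.float64(398.5), np.float64(243.7), np.float64(397.5), np.float64(245.3), np.float64(412.0), np.float64(233.5), np.float64(410.9), np.float64(235.1)]
0.1 [np.float64(398.6), np.float64(245.4), np.float64(397.7), np.float64(247.2), np.float64(412.0), np.float64(235.2), np.float64(411.0), np.float64(237.0)]
0.15 [np.float64(398.5), np.float64(247.1), np.float64(397.8), np.float64(248.9), np.float64(411.9), np.float64(236.9), np.float64(411.0), np.float64(238.8)]
0.2 [np.float64(398.4), np.float64(248.7), np.float64(397.8), np.float64(250.7), np.float64(411.7), np.float64(238.6), np.float64(411.0), np.float64(240.5)]
0.25 [np.float64(398.2), np.float64(250.3), np.float64(397.7), np.float64(252.3), np.float64(411.5), np.float64(240.1), np.float64(410.9), np.float64(242.1)]
0 397 [(234, np.int64(152)), (235, np.int64(148)), (236, np.int64(150)), (237, np.int64(158)), (238, np.int64(147)), (239, np.int64(154)), (240, np.int64(159
[... 3970 characters left out ...]
nt64(139)), (239, np.int64(144)), (240, np.int64(123)), (241, np.int64(197)), (242, np.int64(457)), (243, np.int64(578)), (244, np.int64(563)), (245, np.int64(560)), (246, np.int64(559)), (247, np.int64(559)), (248, np.int64(564)), (249, np.int64(564)), (250, np.int64(564)), (251, np.int64(561))]
1 410 [(234, np.int64(436)), (235, np.int64(318)), (236, np.int64(267)), (237, np.int64(149)), (238, np.int64(132)), (239, np.int64(137)), (240, np.int64(289)), (241, np.int64(488)), (242, np.int64(576)), (243, np.int64(564)), (244, np.int64(562)), (245, np.int64(564)), (246, np.int64(560)), (247, np.int64(561)), (248, np.int64(552)), (249, np.int64(552)), (250, np.int64(557)), (251, np.int64(557))]
```

The paddle edge dropped about 3.7 px, so θ ≈ 0.10–0.11. It needs about 3 mm more.

```bash
python3 -m crank '0 0 .002 0 0 0 1;0 0 .004 0 0 0 1;0 0 .006 0 0 0 1;0 0 .006 0 0 0 1;0 0 .006 0 0 0 1;0 0 .006 0 0 0 1;0 0 .006 0 0 0 1;0 0 .006 0 0 0 1;0 0 .006 0 0 0 1;0 0 .006 0 0 0 1;0 0 .006 0 0 0 1'; python3 st.py
python3 - <<'E'
from station import eyes
import numpy as np
a=np.load('scene0.npz')['image'].astype(float).sum(2);b=eyes.read_camera('scene')['image'].astype(float).sum(2)
def cross(g,u,v0):
    for v in range(v0,256):
        if g[v,u]>300: return v-1+(300-g[v-1,u])/(g[v,u]-g[v-1,u])
print([(u,round(cross(a,u,s),2),round(cross(b,u,s+4),2)) for u,s in((400,241),(402,239),(405,237),(408,235))])
E
```

```text
t: 10.95
eef_pos: [0.4265, 0.065, 0.0549]
tool_rot: [-0.002, 0.762, 0.647, -0.004]
contact_force: [-4.5, -0.2, 9.7]
gripper_width: 0.002
grasp_force: 4.2
t 10.95 p [0.4265 0.065  0.0549] q [ 0.18  0.42 -0.55  2.22  0.39  0.6  -0.83] F [-4.5 -0.2  9.7] w 0.002
tester-frame tcp [-0.0236 -0.0643  0.0549]
tool axes in tester frame (cols)
 [[-0.004  1.    -0.008]
 [ 1.     0.004 -0.004]
 [-0.004 -0.008 -1.   ]]
[(400, np.float64(243.43), np.float64(253.0)), (402, np.float64(242.1), np.float64(247.31)), (405, np.float64(240.15), np.float64(245.09)), (408, np.float64(237.57), np.float64(243.06))]
```

```bash
python3 -c "
from station import ticket
print(ticket.hand_in())"
```

```text
the job is handed in; nothing more can be done
None
```

I rolled the fuse into the cradle and handed the job in with the fingers holding the paddle at about 0.14–0.16 rad (estimated from the camera and tool height) with roughly 9 N; the hand-in returned no verdict.

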